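Hold the shaft collar's set screw on the shaft flat, in front of the screwdriver

ROBOT

A 7-joint arm with a two-finger parallel gripper is mounted at the origin on the work surface. World frame = base frame: x ahead of the robot, y to its left, z up, the work surface at z = 0. Lengths are in m, angles in degrees, forces in N, time in s.
With the tool pointing down it reaches from about 0.425 to 0.875 m from the base axis. Payload 9.9 kg.
Tool frame: the origin (TCP) lies between the finger pads; the fingertips stand 25 mm ahead of it and the grasp point (between the pads) lies 6 mm ahead of it (manip.nose_length is the distance from the TCP to the fingertips, in m); z points along the fingers, y is the line along which they close (so a half turn about z gives the same grasp; the last joint's range is limited). The gripper opens to 85 mm and grips with 20 to 120 N. Pads are 22 mm wide; open, the fingers measure 114 mm over their backs; the gripper's body (76 mm by 85 mm) begins 54 mm behind the grasp point. The pads swing forward as they close: fully open they stand 13 mm farther back than shut.
Start: joints at [60.229, 32.985, 1.427, 82.34, -0.859, 64.687, -3.237], TCP at [0.285, -0.612, 0.256] pointing down, gripper open.
Joint ranges: [-157.87, 157.87], [-19.46, 123.44], [-87.15, 90], [11.01, 140.99], [-62.26, 242.26], [9.8, 113.94], [-161.44, 161.44]. Speed limits (degrees/s): [127.2, 127.2, 172.46, 172.46, 180, 180, 180].

INTERFACE

Orientations are given as a 3x3 rotation matrix whose columns are the frame's x, y, z axes.
In Python, from bench import manip gives the robot as it stands.
- The arm moves only by the tool move_arm, never from a script. Its arguments are lists of equal length, an entry for each row: "angular": the turn, a rotation vector about the tool's x, y, z in rad, a list of three; "xyz": the shift along the tool's x, y, z in m, a list of three; "jaw": the finger opening in m, from 0 to 0.0854. A call has 1 to 10 rows; each row is the pose to reach, as a shift and turn from the pose commanded when the call began, along the tool's axes at that moment; what a row does not reach only later rows make up. A row lasts 1/8 s, in which the tool goes at most 62.5 mm and 10.7 degrees, less where a joint would pass 70% of its speed; a pose out of reach is approached as far as the arm can. A call with a gripper value outside its range is refused whole. The fingers move at their own pace and stop on an object; "squeeze" is the grip in N (left out, the last holds). Time passes only in rows, so rows that repeat a pose let the fingers close. It gives the time, the measured TCP pose, the force, the opening and the grip force at its end, in the units of the state.
- manip.get_state(): the state, without advancing time (a new reading comes with each control period).
- manip.capture(name): name is "scene" or "top"; returns the picture (384x512x3 uint8, blue, green, red); there is no depth.
- manip.camera_model(name): a dict with "mtx" (3x3 intrinsics, pixels), "R" (3x3) and "t" (3): a world point X has camera coordinates R X + t. Camera axes: x right, y down, z forward; pixel columns grow to the right and rows downward; lengths in m; the calibration is good to about 2 mm. A picture is of the moment at which its call begins. camera_model takes no time and is no camera call.
- manip.job_done(): hands the job in; it is judged then, once.
The state is a dict: "t": time; "joint_pos": joint angles; "dq": joint speeds; "effort": joint torques, N m; "ee_pos": TCP position; "tool_rot": TCP orientation; "ft_force": force on the tool from outside, world axes, zero at the start; "wrist_torque": the same for the moment, N m; "opening": finger opening in m; "grip_force": force on a finger pad.
Only numpy, scipy, OpenCV 4.12 (cv2) and the standard library are available. Lean on these libraries where they do the work, as an engineer would, in place of code of your own. Each camera call takes 0.05 s, during which the arm holds its last target. There are 200 camera calls.

TASK

On the blue gear unit the upright output shaft has crept up: first press it down by its top until it is fully home. Then turn the shaft, feeling for its flat with your fingers, until the flat squarely faces the bit of the clamped power screwdriver. Finally take the loose collar that lies around the foot of the shaft, raise it level on to the flat until its red set screw points straight at the screwdriver bit and level with it, and finish while still holding it there, with the shaft still home and its flat still facing the bit; leave the other things on the bench alone.

Things in the scene. Friction and masses are not known exactly. Their poses are not given: they have to be found in the camera images.
- seat (a joint): how far the upright output shaft has been pressed down into the gear unit, in m: 0 = fully up, 0.008 = fully home. It slides stiffly (about 7 N to press, 12 N to pull up) and stays where it is left. It starts 5 to 8 mm short of home.
- shaft (a joint): turn of the shaft about its upright axis, rad, positive anticlockwise seen from above; 0 = the flat squarely faces the screwdriver bit. It starts at 0.6 to 1.45. It turns with a light drag of 0.12 N m and stays where it is left.
- shaft_top (a point): centre of the top end of the upright bright steel shaft; moves and turns with it: y axis points out of the flat, z up. Round, diameter 20 mm, with one flat (brass-coloured, 33 mm long from the top down) 6 mm from the axis: 16 mm across flat and back, 20 elsewhere. A black mark on the end runs from centre to flat. When home the top is 150 mm above the bench, 34 mm above the resting collar.
- bit_tip (a point): tip of the bit of the clamped power screwdriver (orange and black, lying level), 128 mm above the bench and 75 mm from the shaft axis; its y axis points level from the shaft axis out to the screwdriver, z up. It is fixed to the gear unit. Gear unit: blue box 130 x 130 mm, top 70 mm above the bench, with a silver boss of diameter 36 up to 100 mm, on which the collar rests.
- collar_centre (a point): centre (half-way up) of the loose dark steel collar around the shaft: ring of outside diameter 46, bore 25, height 16 mm, 90 to 180 g, resting on the boss with its centre 108 mm above the bench. Its y axis points out through the red set screw, z is the ring's axis. The screw head, diameter 10, stands 6 mm out of the rim; grip across any diameter clear of it.
- screw_head (a point): outer end of the collar's red set screw, 29 mm from the collar's centre along the collar's y axis, half-way up
- spare_collar: spare bright steel collar lying flat, outside diameter 60 mm, height 18 mm; a bystander, origin at its underside
- water: pale translucent water bottle, diameter 68, height 240 mm; a bystander, origin at its underside
- carton: cardboard carton 90 x 80 x 90 mm high; a bystander, origin at its underside
- magnets: black block 50 x 35 x 80 mm high; a bystander, origin at its underside
- driver: red-handled hand screwdriver lying on the bench, about 200 mm long; a bystander, origin at its underside
- pulley: steel V-pulley lying flat, diameter 80, height 36 mm; a bystander, origin at its underside
- glue: white and blue glue bottle, diameter 34, height 110 mm; a bystander, origin at its underside

How it is judged (in metres and radians):
On the way, in this order (a step that is already met when the one before it is completed fails the run):
1. the shaft is pressed fully home (value of joint seat above 0.0065 m), for 0.2 s.
2. the shaft is turned until its flat faces the screwdriver bit (within 0.17 rad), the collar still down on the boss (value of joint shaft between -0.17 and 0.17 rad and height (world z) of collar_centre below 0.114 m), for 0.2 s.
At the end, for the whole second after the job is handed in: Shaft home (within 1.5 mm), flat within 0.17 rad of the bit; collar around it, held by the fingers (over 3 N), at rest, level within 0.14 rad, its centre and screw within 5 mm of the bit's height, the screw within 5.5 mm sideways of the bit's line and on its side (value of joint seat above 0.0065 m and value of joint shaft between -0.17 and 0.17 rad and x of screw_head in the frame of bit_tip between -0.0055 and 0.0055 m and y of screw_head in the frame of bit_tip above -0.055 m and z of screw_head in the frame of bit_tip between -0.005 and 0.005 m and z of collar_centre in the frame of bit_tip between -0.005 and 0.005 m and horizontal distance between collar_centre and shaft_top below 0.006 m and angle between collar_centre's own z axis and vertical below 0.14 rad and contact force between the fingers and collar above 3 N and linear speed of collar below 0.02 m/s); the arm keeps its last pose, push and grip.
It fails at once if a bystander is pushed more than 30 mm (distance of any of spare_collar, water, carton, magnets, driver, pulley, glue from where it was at the start of the episode above 0.03 m).
It also fails if it takes over 54 s, if anything falls off the work surface, if the arm or the gripper's body presses on something with over 40 N, if the wrist force passes 120 N, or if a joint passes its speed limit or range.

## Working session

There is one attempt and no reset: what is moved stays moved. The work goes in short steps, Python scripts to look and compute and a tool call to move; the robot and the scene stay as the last step left them, time stands still between calls to the robot, and variables do not carry over. Pictures are saved under pics/ and viewed, at most 10 in all, crops included, and the job is handed in when it is done.

Besides the shell and the picture viewer there is one more tool, called after "Call:" as name(argument=value, ...) on one line, values as JSON. move_arm: Moves the arm, as the interface text tells. Its arguments: {"type":"object","properties":{"angular":{"type":"array","items":{"type":"array","items":{"type":"number"}}},"xyz":{"type":"array","items":{"type":"array","items":{"type":"number"}}},"jaw":{"type":"array","items":{"type":"number"}},"squeeze":{"type":"number"}},"required":["angular","xyz","jaw"]}

```bash
mkdir -p pics; ls; python3 - <<'E'
from bench import manip
import cv2
for n in("scene","top"):
    cv2.imwrite(f"pics/{n}0.png",manip.capture(n)); m=manip.camera_model(n)
    print(n,m["mtx"].tolist(),(-m["R"].T@m["t"]).round(3),m["R"].round(3).tolist())
s=manip.get_state();print(s, manip.nose_length)
E
```

```text
pics
scene [[470.93522598955303, 0.0, 255.86101747681673], [0.0, 470.93522598955303, 192.03060233764745], [0.0, 0.0, 1.0]] [ 1.622 -0.429  0.913] [[0.368, 0.93, -0.014], [0.522, -0.218, -0.825], [-0.77, 0.296, -0.565]]
top [[430.7409733945918, 0.0, 254.97846526634774], [0.0, 430.7409733945918, 190.14448815748204], [0.0, 0.0, 1.0]] [ 0.467 -0.014  1.349] [[0.014, -1.0, 0.02], [-0.995, -0.015, -0.096], [0.096, -0.018, -0.995]]
{'t': 0.1, 'joint_pos': array([60.23012388, 33.02994112,  1.42369107, 82.38082069, -0.86021432,
       64.68759069, -3.23815096]), 'dq': array([ 0.16077865, -0.16530999,  0.11548345, -0.01229076, -0.03937485,
       -0.04356181,  0.01977708]), 'effort': array([ 4.40353848e-03, -7.67300177e+01,  2.25705653e+00, -2.86607748e+01,
        1.58499222e-02,  8.60621600e-03,  4.02019009e-05]), 'ee_pos': array([ 0.2847864 , -0.61157403,  0.25550919]), 'tool_rot': array([[ 9.06535925e-01,  4.22128081e-01, -7.07324734e-04],
       [ 4.22128668e-01, -9.06534909e-01,  1.35900526e-03],
       [-6.75402810e-05, -1.53056914e-03, -9.99998826e-01]]), 'ft_force': array([-0.0597986 ,  0.45599876,  0.36676016]), 'wrist_torque': array([-0.00255409, -0.01411351, -0.00801848]), 'grip_force': 0.0, 'opening': 0.08561820137411896} 0.025
```

View pics/scene0.png

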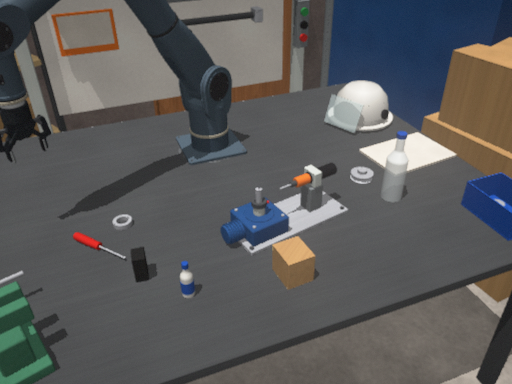

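View pics/top0.png

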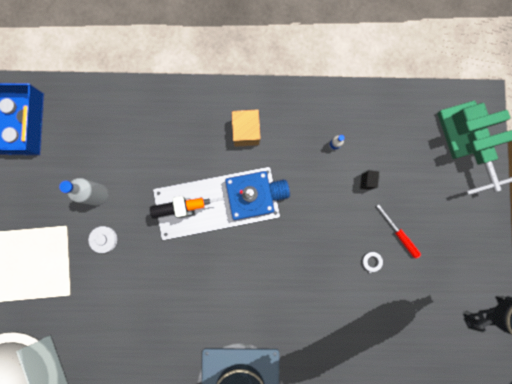

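The scene view shows the shaft at about (259,195), with the screwdriver at about (305,182). In the top view the shaft is at about (249,194), the bit at about (215,201) and the driver at (165–205, 205–211). I'll crop closer next.

```bash
python3 - <<'E'
import cv2,numpy as np
a=cv2.imread("pics/top0.png")[168:220,195:287];b=cv2.imread("pics/scene0.png")[160:220,240:332]
r=lambda i:cv2.resize(i,None,fx=8,fy=8,interpolation=cv2.INTER_CUBIC)
cv2.imwrite("pics/ta.png",r(a));cv2.imwrite("pics/sa.png",r(b))
E
```

```text
(no output)
```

View pics/ta.png

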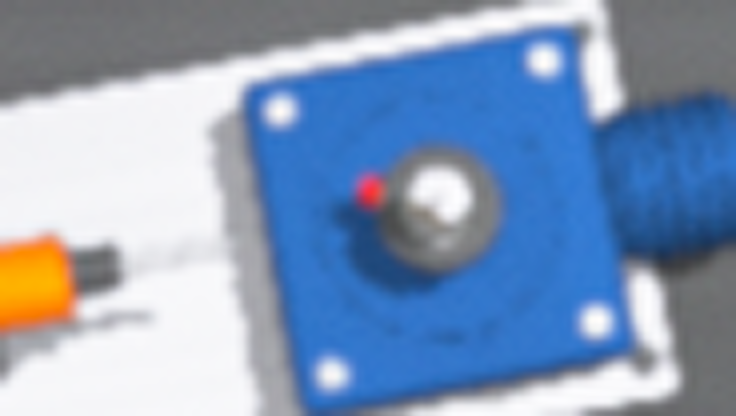

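View pics/sa.png

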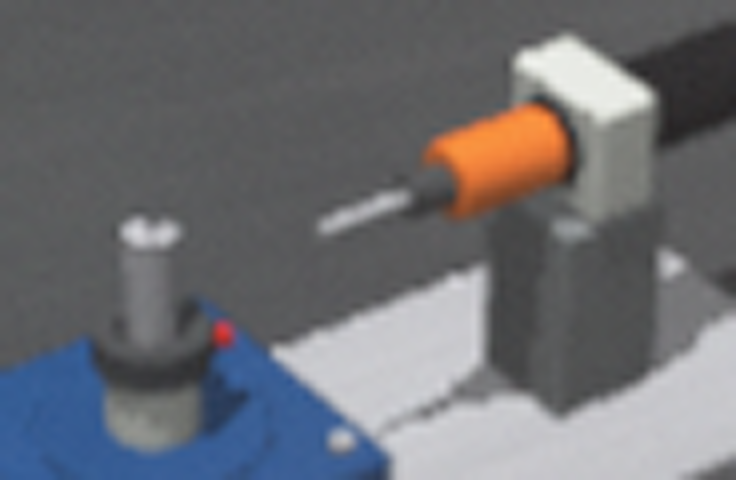

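The top crop shows the shaft end at about (250,193), with its black mark pointing to the lower left. The red screw is at about (241,192), and the four bolts give the box axes. In the scene crop the bit tip is at about (280,189) and the red screw at about (268,201).

```bash
cat > h.py <<'E'
from bench import manip
import cv2,numpy as np
def ray(cam,uv):
    m=manip.camera_model(cam);R=m["R"];C=-R.T@m["t"]
    d=R.T@np.linalg.inv(m["mtx"])@np.array([uv[0],uv[1],1.]);return C,d/np.linalg.norm(d)
def plane(cam,uv,z):
    C,d=ray(cam,uv);return C+d*(z-C[2])/d[2]
def tri(a,b):
    A=np.zeros((3,3));y=np.zeros(3)
    for C,d in(ray("top",a),ray("scene",b)):
        P=np.eye(3)-np.outer(d,d);A+=P;y+=P@C
    return np.linalg.solve(A,y)
def cen(im,lo,hi,roi):
    x0,y0,x1,y1=roi;h=cv2.cvtColor(im[y0:y1,x0:x1],cv2.COLOR_BGR2HSV)
    m=cv2.moments(cv2.inRange(h,lo,hi),True);return np.array([m["m10"]/m["m00"]+x0,m["m01"]/m["m00"]+y0]),m["m00"]
E
python3 - <<'E'
from h import *
c=lambda x,y,o=(195,168):(np.array([x,y])+.5)/8-.5+np.array(o)
b=[plane("top",c(*p),.072) for p in((281,110),(545,60),(597,322),(332,375))]
b=np.array(b);print("bolts",b.round(4).tolist(),b.mean(0))
ax=(b[0]+b[3]-b[1]-b[2])[:2];ang=np.degrees(np.arctan2(ax[1],ax[0]));print("axis ang",ang)
ax2=(b[0]+b[1]-b[2]-b[3])[:2];print(np.degrees(np.arctan2(ax2[1],ax2[0]))+90)
print("sidelen",np.linalg.norm(ax)/2)
t=cv2.imread("pics/top0.png");s=cv2.imread("pics/scene0.png")
ST=plane("top",c(439,200),.156);print("shaft top",ST,plane("scene",c(150,234,(240,160)),.156),tri(c(439,200),c(150,234,(240,160))))
print("collar",plane("top",c(439,210),.114))
rt=[cen(i,(l,120,100),(hh,255,255),r) for i,r in((t,(232,185,255,200)),(s,(262,195,275,206))) for l,hh in((170,180),(0,6))];print(rt)
print("red",plane("top",c(370,191),.108),plane("scene",c(222,333,(240,160)),.108),tri(c(370,191),c(222,333,(240,160))))
print("bit",plane("scene",c(320,231,(240,160)),.128))
o,_=cen(t,(8,150,150),(22,255,255),(180,190,210,220));print("orange",plane("top",o,.128+.01))
print("mark",plane("top",c(420,215),.156)-ST)
E
```

```text
bolts [[0.6152, 0.0382, 0.072], [0.6356, -0.06, 0.072], [0.5379, -0.0805, 0.072], [0.5168, 0.0175, 0.072]] [ 0.57639357 -0.02119439  0.072     ]
axis ang 101.93222867862747
101.87345572820118
sidelen 0.10024633665470355
shaft top [ 0.57487037 -0.02068885  0.156     ] [ 0.57928562 -0.020165    0.156     ] [ 0.57545631 -0.01975296  0.15345036]
collar [ 0.57505413 -0.02097724  0.114     ]
[(array([240.8, 191.6]), 5.0), (array([241.5, 192. ]), 2.0), (array([267.75, 200.75]), 4.0), (array([267. , 201.5]), 2.0)]
red [0.58209107 0.00403669 0.108     ] [0.58362495 0.00601356 0.108     ] [0.58257086 0.00516135 0.10745627]
bit [0.5633028 0.0540368 0.128    ]
orange [0.54228349 0.13370523 0.138     ]
mark [-0.00533441  0.00652305  0.        ]
```

```bash
cat >> h.py <<'E'
from scipy.spatial.transform import Rotation as Ro
def go(p,yaw,R0=None,p0=None):
    "tool shift/turn to world point p, closing line (tool y) at yaw deg, tool down"
    s=manip.get_state();R0=s["tool_rot"];a=np.radians(yaw)
    y=np.array([np.cos(a),np.sin(a),0]);z=np.array([0,0,-1.]);R=np.c_[np.cross(y,z),y,z]
    print("xyz",(R0.T@(np.array(p)-s["ee_pos"])).round(4),"ang",Ro.from_matrix(R0.T@R).as_rotvec().round(4),"q",s["joint_pos"].round(0),"t",s["t"])
E
python3 -c "
from h import *
go((.575,-.0205,.23),-40)"
```

```text
xyz [ 0.5126 -0.4133  0.0261] ang [-1.500e-03 -3.000e-04 -4.369e-01] q [60. 33.  1. 82. -1. 65. -3.] t 0.1
```

Call:
move_arm(angular=[[0, 0, 0], [0, 0, -0.1], [0, 0, -0.15], [0, 0, -0.2], [0, 0, -0.3], [0, 0, -0.35], [0, 0, -0.437], [0, 0, -0.437], [0, 0, -0.437], [0, 0, -0.437]], xyz=[[0.035, -0.028, 0.002], [0.08, -0.065, 0.004], [0.125, -0.1, 0.006], [0.17, -0.137, 0.008], [0.215, -0.173, 0.01], [0.26, -0.21, 0.012], [0.305, -0.246, 0.015], [0.35, -0.282, 0.018], [0.395, -0.318, 0.02], [0.44, -0.355, 0.022]], jaw=[0, 0, 0, 0, 0, 0, 0, 0, 0, 0], squeeze=40)

```text
t: 1.35
ee_pos: [0.5345, -0.1028, 0.2341]
tool_rot: [[0.643, 0.766, -0.0], [0.766, -0.643, -0.0], [-0.0, -0.0, -1.0]]
ft_force: [1.5, -0.0, 1.0]
opening: -0.0001
grip_force: 0.0
```

```bash
python3 -c "
from h import *
s=manip.get_state();print(s['ee_pos'],s['opening'])
go((.575,-.0205,.19),-40)"
```

```text
[ 0.53445365 -0.10275174  0.2340833 ] -5.275310260943422e-05
xyz [ 0.0891 -0.0218  0.0441] ang [-0.0001  0.0002 -0.0002] q [ 13.  23. -10. 104.   5.  53. -39.] t 1.35
```

Call:
move_arm(angular=[[0, 0, 0], [0, 0, 0], [0, 0, 0], [0, 0, 0], [0, 0, 0]], xyz=[[0.035, -0.01, 0.01], [0.07, -0.018, 0.02], [0.089, -0.022, 0.035], [0.089, -0.022, 0.044], [0.089, -0.022, 0.044]], jaw=[0, 0, 0, 0, 0])

```text
t: 1.98
ee_pos: [0.5733, -0.0238, 0.1893]
tool_rot: [[0.644, 0.765, -0.002], [0.765, -0.644, -0.001], [-0.002, -0.001, -1.0]]
ft_force: [0.3, -0.6, -0.3]
opening: 0.0001
grip_force: 0.0
```

```bash
python3 -c "
from h import *
i=[manip.capture(n) for n in('scene','top')]
r=lambda i:cv2.resize(i,None,fx=4,fy=4,interpolation=cv2.INTER_CUBIC)
cv2.imwrite('pics/p1.png',np.hstack([r(i[0][140:240,210:300]),r(i[1][140:240,205:295])]))
s=manip.get_state();print(s['ee_pos'],s['ft_force'])
go((.575,-.0205,.175),-40)"
```

```text
[ 0.57393435 -0.02376701  0.19043603] [ 0.76868239 -0.66592156  0.69294728]
xyz [ 0.0032 -0.0013  0.0154] ang [ 0.0003  0.0008 -0.0021] q [  5.  28. -10. 103.   7.  50. -49.] t 2.075
```

View pics/p1.png

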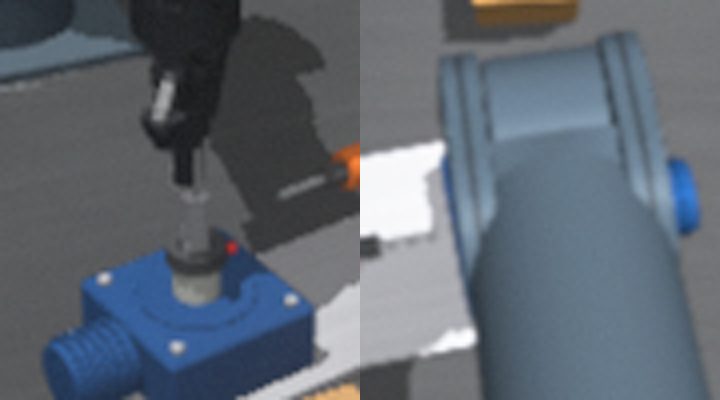

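The fingertips are just above the shaft top, about 3 mm towards −y. I'll shift across and press.

Call:
move_arm(angular=[[0, 0, 0], [0, 0, 0], [0, 0, 0], [0, 0, 0], [0, 0, 0], [0, 0, 0]], xyz=[[0.0035, -0.001, 0], [0.0035, -0.001, 0.005], [0.0035, -0.001, 0.009], [0.0035, -0.001, 0.012], [0.0035, -0.001, 0.015], [0.0035, -0.001, 0.015]], jaw=[0, 0, 0, 0, 0, 0])

```text
t: 2.82
ee_pos: [0.5758, -0.0188, 0.1753]
tool_rot: [[0.643, 0.766, 0.0], [0.766, -0.643, -0.0], [0.0, 0.0, -1.0]]
ft_force: [-0.3, -0.3, 3.4]
opening: -0.0
grip_force: 1.4
```

Call:
move_arm(angular=[[0, 0, 0], [0, 0, 0], [0, 0, 0], [0, 0, 0]], xyz=[[0, 0, 0.001], [0, 0, 0.002], [0, 0, 0.003], [0, 0, 0.003]], jaw=[0, 0, 0, 0])

```text
t: 3.32
ee_pos: [0.5763, -0.0188, 0.1747]
tool_rot: [[0.643, 0.766, 0.003], [0.766, -0.643, -0.0], [0.001, 0.002, -1.0]]
ft_force: [-7.7, 0.5, 26.6]
opening: 0.0002
grip_force: 13.3
```

Call:
move_arm(angular=[[0, 0, 0], [0, 0, 0], [0, 0, 0], [0, 0, 0], [0, 0, 0], [0, 0, 0], [0, 0, 0]], xyz=[[0, 0, -0.02], [-0.001, 0.001, -0.03], [-0.001, 0.001, -0.03], [-0.001, 0.001, -0.02], [-0.001, 0.001, 0], [-0.001, 0.001, 0.015], [-0.001, 0.001, 0.015]], jaw=[0, 0.05, 0.05, 0.05, 0.05, 0.05, 0.05])

```text
t: 4.2
ee_pos: [0.5749, -0.0201, 0.1555]
tool_rot: [[0.643, 0.766, -0.003], [0.766, -0.643, -0.0], [-0.002, -0.003, -1.0]]
ft_force: [-0.3, -0.1, -0.2]
opening: 0.0499
grip_force: 0.0
```

```bash
python3 -c "
from h import *
i=[manip.capture(n) for n in('scene',)]
r=lambda i:cv2.resize(i,None,fx=6,fy=6,interpolation=cv2.INTER_CUBIC)
cv2.imwrite('pics/p2.png',r(i[0][150:240,210:310]))
s=manip.get_state();print(s['ee_pos'],s['ft_force'],s['opening'])
go((.5758,-.0203,.146),-40)"
```

```text
[ 0.5755097  -0.02009013  0.15646462] [1.07854813 0.50209126 0.39150016] 0.05001167608770858
xyz [0.     0.0004 0.0105] ang [-0.0014  0.0011  0.0003] q [  4.  31. -10. 104.   7.  45. -50.] t 4.25
```

View pics/p2.png

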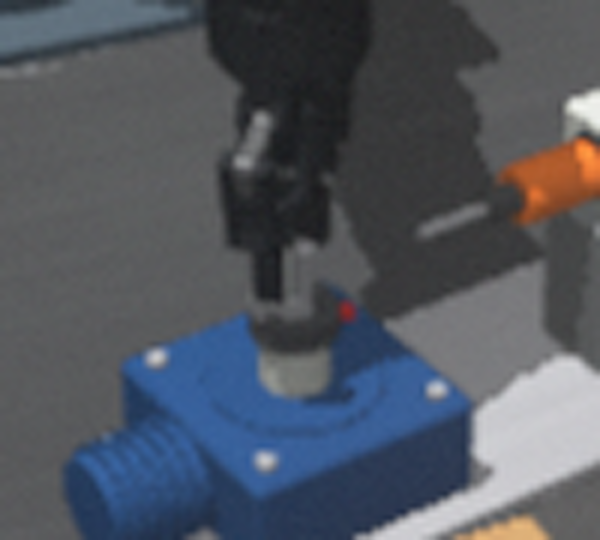

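The open fingers are on either side of the shaft, above the collar. I'll lower and close.

Call:
move_arm(angular=[[0, 0, 0], [0, 0, 0], [0, 0, 0], [0, 0, 0], [0, 0, 0]], xyz=[[0, 0, 0.005], [0, 0, 0.009], [0, 0, 0.009], [0, 0, 0.009], [0, 0, 0.009]], jaw=[0.05, 0.03, 0, 0, 0], squeeze=30)

```text
t: 4.88
ee_pos: [0.5775, -0.0215, 0.1486]
tool_rot: [[0.644, 0.765, 0.003], [0.765, -0.644, -0.001], [0.001, 0.003, -1.0]]
ft_force: [5.5, -4.0, -4.7]
opening: 0.0157
grip_force: 30.2
```

Call:
move_arm(angular=[[0, 0, 0], [0, 0, 0.11], [0, 0, 0.22], [0, 0, 0.33], [0, 0, 0.44], [0, 0, 0.55], [0, 0, 0.665], [0, 0, 0.665], [0, 0, 0.665]], xyz=[[0, 0.002, 0.001], [0, 0.002, 0.001], [-0.0003, 0.002, 0.001], [-0.0005, 0.002, 0.001], [-0.001, 0.002, 0.001], [-0.001, 0.002, 0.001], [-0.001, 0.002, 0.001], [-0.001, 0.002, 0.001], [-0.001, 0.002, 0.001]], jaw=[0, 0, 0, 0, 0, 0, 0, 0, 0])

```text
t: 6.0
ee_pos: [0.5767, -0.0218, 0.1483]
tool_rot: [[0.978, 0.206, 0.0], [0.206, -0.978, 0.0], [0.001, -0.0, -1.0]]
ft_force: [-3.8, 0.5, 8.9]
opening: 0.0156
grip_force: 29.6
```

```bash
python3 -c "
from h import *
s=manip.get_state();print(s['ee_pos'],s['ft_force'],s['wrist_torque'],s['opening'])
go((.5764,-.0222,.146),-78.1)"
```

```text
[ 0.5767281  -0.02183845  0.14831535] [-3.75140528  0.50786256  8.87343372] [0.26582847 0.69887339 0.01507452] 0.015550916832640095
xyz [-0.0004  0.0003  0.0023] ang [-0.0003 -0.0005  0.0002] q [ -3.  31.   1. 105.  -1.  43. -80.] t 6.0
```

Call:
move_arm(angular=[[0, 0, 0], [0, 0, 0], [0, 0, -0.1], [0, 0, -0.28], [0, 0, -0.46], [0, 0, -0.64], [0, 0, -0.82], [0, 0, -1.0], [0, 0, -1.075], [0, 0, -1.075]], xyz=[[0, 0, 0], [0, -0.002, 0], [0, -0.002, -0.005], [0, -0.002, -0.01], [0, -0.002, -0.01], [0, -0.002, -0.01], [0, -0.002, -0.01], [0, -0.002, -0.01], [0, -0.002, -0.01], [0, -0.002, -0.01]], jaw=[0.05, 0.085, 0.085, 0.085, 0.085, 0.085, 0.085, 0.085, 0.085, 0.085])

```text
t: 7.25
ee_pos: [0.5763, -0.0202, 0.1571]
tool_rot: [[0.285, 0.959, -0.0], [0.959, -0.285, 0.0], [0.0, -0.0, -1.0]]
ft_force: [-0.3, -0.2, 0.7]
opening: 0.0851
grip_force: 0.0
```

```bash
python3 -c "
from h import *
i=manip.capture('scene')
cv2.imwrite('pics/p3.png',cv2.resize(i[150:230,220:320],None,fx=7,fy=7,interpolation=cv2.INTER_CUBIC))
s=manip.get_state();print(s['ee_pos'],s['ft_force'],s['opening'])
for l,hh in((165,180),(0,6)): print(cen(i,(l,120,90),(hh,255,255),(255,190,285,212)))
go((.5758,-.0203,.112),-16.5)"
```

```text
[ 0.57632207 -0.02020981  0.15715108] [-0.15547367  0.21708191  0.05332385] 0.08505011451566807
(array([267.66666667, 201.        ]), 3.0)
(array([267. , 201.5]), 2.0)
xyz [-0.0002 -0.0005  0.0452] ang [-0.0003 -0.0001 -0.0019] q [  8.  31. -17. 104.  12.  46. -31.] t 7.3
```

View pics/p3.png

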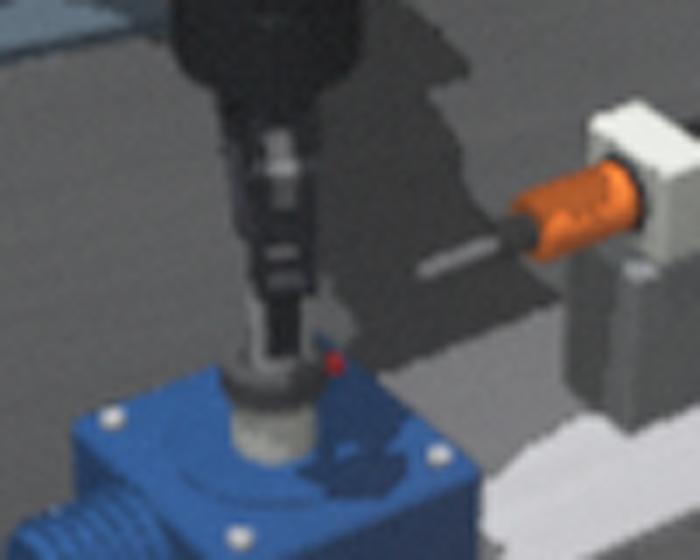

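The collar is unmoved, with the red screw still at about (267.5,201.3), and the open fingers are lined up above it. I'll lower around the collar and grip it.

Call:
move_arm(angular=[[0, 0, 0], [0, 0, 0], [0, 0, 0], [0, 0, 0], [0, 0, 0], [0, 0, 0], [0, 0, 0], [0, 0, 0], [0, 0, 0], [0, 0, 0]], xyz=[[0, 0, 0.01], [0, 0, 0.02], [0, 0, 0.03], [0, 0, 0.04], [0, -0.0005, 0.046], [0, -0.0005, 0.046], [0, -0.0005, 0.046], [0, -0.0005, 0.046], [0, -0.0005, 0.046], [0, -0.0005, 0.046]], jaw=[0.085, 0.085, 0.085, 0.085, 0.085, 0.06, 0.03, 0.03, 0.03, 0.03], squeeze=30)

```text
t: 8.55
ee_pos: [0.5762, -0.02, 0.1118]
tool_rot: [[0.284, 0.959, 0.001], [0.959, -0.284, 0.0], [0.0, 0.001, -1.0]]
ft_force: [-1.0, 0.2, 6.5]
opening: 0.0444
grip_force: 31.1
```

Call:
move_arm(angular=[[0, 0, 0], [0, 0, 0], [0, 0, -0.08], [0, 0, -0.16], [0, 0, -0.24], [0, 0, -0.32], [0, 0, -0.4], [0, 0, -0.49], [0, 0, -0.49], [0, 0, -0.49]], xyz=[[0, 0, -0.002], [0, 0, -0.004], [0, 0, -0.006], [0, 0, -0.008], [0, 0, -0.011], [0, 0, -0.014], [0, 0, -0.017], [0, 0, -0.02], [0, 0, -0.02], [0, 0, -0.02]], jaw=[0.03, 0.03, 0.03, 0.03, 0.03, 0.03, 0.03, 0.03, 0.03, 0.03])

```text
t: 9.8
ee_pos: [0.5758, -0.0202, 0.1311]
tool_rot: [[-0.199, 0.98, -0.0], [0.98, 0.199, 0.0], [0.0, -0.0, -1.0]]
ft_force: [-0.3, 0.7, -1.7]
opening: 0.0444
grip_force: 30.8
```

```bash
python3 -c "
from h import *
i=manip.capture('scene');t=manip.capture('top')
r=lambda i:cv2.resize(i,None,fx=5,fy=5,interpolation=cv2.INTER_CUBIC)
cv2.imwrite('pics/p4.png',np.hstack([r(i[150:230,235:310]),r(t[160:240,205:285])]))
s=manip.get_state();print(s['ee_pos'],s['ft_force'],s['wrist_torque'],s['opening'],s['grip_force'])
for l,hh in((165,180),(0,6)): print(cen(i,(l,120,90),(hh,255,255),(255,175,285,212)))
m=manip.camera_model('scene')
P=np.array([.5758,-.0203,.128]);u=np.array([-.206,.978,0])
for r_ in(.026,.029,.075):
  q=m['mtx']@(m['R']@(P+r_*u)+m['t']);print(q[:2]/q[2])
"
```

```text
[ 0.57581054 -0.0200469   0.13112157] [-0.40574338  0.13566341 -0.52921265] [-0.00494896 -0.06318119 -0.04351933] 0.0441017798340006 30.77188423834741Traceback (most recent call last):
  File "<string>", line 7, in <module>
    for l,hh in((165,180),(0,6)): print(cen(i,(l,120,90),(hh,255,255),(255,175,285,212)))
                                        ~~~^^^^^^^^^^^^^^^^^^^^^^^^^^^^^^^^^^^^^^^^^^^^^
  File "h.py", line 15, in cen
    m=cv2.moments(cv2.inRange(h,lo,hi),True);return np.array([m["m10"]/m["m00"]+x0,m["m01"]/m["m00"]+y0]),m["m00"]
                                                              ~~~~~~~~^~~~~~~~~
ZeroDivisionError: float division by zero
```

View pics/p4.png

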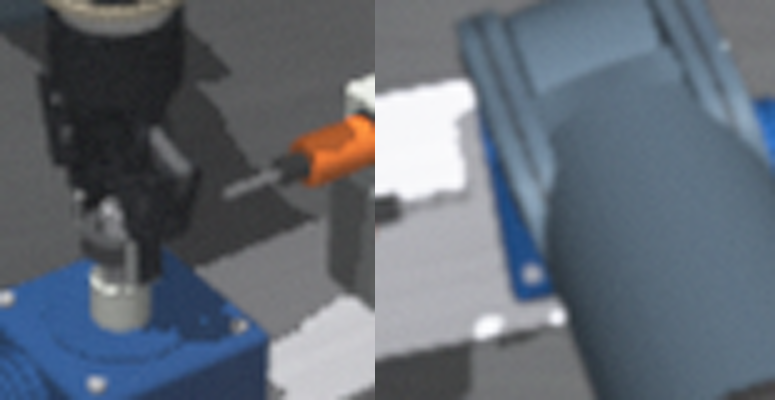

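The collar is raised between the fingers, in crop at about (105,245). From this camera the screw is hidden by the right finger. I'll check the collar's height from the edge profile.

```bash
python3 -c "
from h import *
i=manip.capture('scene');o=cv2.imread('pics/scene0.png')
m=manip.camera_model('scene');C=-m['R'].T@m['t']
P=np.array([.5758,-.0203,0]);f=C-P;f[2]=0;f/=np.linalg.norm(f)
pr=lambda X:((lambda q:q[:2]/q[2])(m['mtx']@(m['R']@X+m['t']))).round(1)
k=np.array([0,0,1.])
for n,r,z in(('boss front',.018,.100),('col0 bot',.023,.100),('col0 top',.023,.116),('col1 bot',.023,.120),('col1 top',.023,.136),('shaft front top',.01,.150)): print(n,pr(P+r*f+z*k))
cv2.imwrite('pics/p5.png',np.hstack([cv2.resize(a[178:222,240:282],None,fx=9,fy=9,interpolation=cv2.INTER_NEAREST) for a in(o,i)]))
"
```

```text
boss front [258.1 207.6]
col0 bot [258.1 208.6]
col0 top [258.  204.2]
col1 bot [258. 203.]
col1 top [258.  198.5]
shaft front top [257.9 191.9]
```

View pics/p5.png

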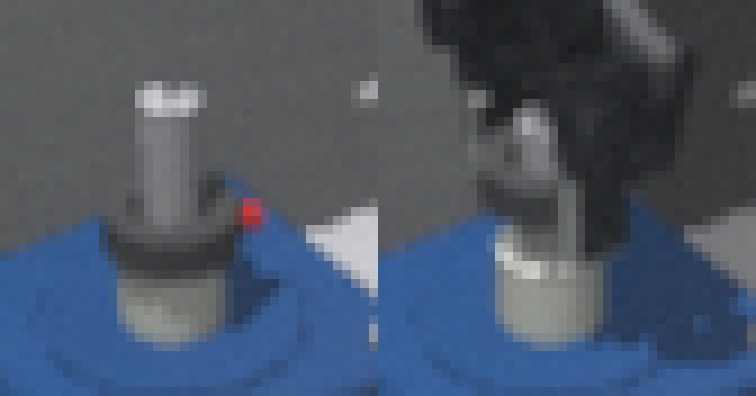

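The collar's front bottom edge is now at row ~203.3, against 203.0 expected. It is level, at the right height and firmly held, so I'm handing in.

```bash
python3 -c "
from bench import manip
print(manip.job_done())"
```

```text
the job is handed in; nothing more can be done
None
```

I handed the job in at about 10 s of the 54 s: the shaft is pressed home, its flat is turned to the bit, and the collar is held level at bit height. The set screw's aim at the bit was not seen at the end because a finger hid it, so it rests on the measured start angle plus a 28° turn, and no verdict came back.

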